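# Ready the filling scale: canister off, display set

## Task

Get the bench scale ready for the next operator, who sits in front of it on the far side from you. Lift the canister off the scale's pan by its handle, keep it upright, and set it down gently so that it stands flat in the shallow steel drip tray beside the scale. Swivel the display head until it faces square to the scale's front and raise it until it leans back only 20 degrees from upright, without shifting the test weight, wrench, jar and bottle that stand about.

Things in the scene. Friction and masses are not known exactly. Their poses are not given: they have to be found in the camera images.
- scale: Fixed steel bench scale: housing 240 deep (x), 260 wide (y), 72 mm high, with a flat pan on top. Origin under the housing's centre at bench level. +x is its front, where the operator sits, the side away from the robot; +y is its left seen from the robot; z up. Behind the housing, at x -148 mm, y 0, stands a 33 mm tube column, 180 mm high, that carries the display
- pan (a point): Centre of the pan's load surface, 86 mm above the bench and 15 mm in front of the scale's origin; pan 205 (x) x 245 mm (y) with a rim 8 mm high; axes as the scale's
- canister: White plastic canister standing on the scale's pan (others like it stand far to the side): body 120 (x) x 85 (y) mm, shoulder 135 mm high, 179 mm over the handle, loose, about 0.45 to 0.85 kg. Origin at the centre of its underside; x along the handle towards the black screw cap (32 mm across, at x 36 mm, top 160 mm high), z up
- handle (a point): Middle of the canister's handle bar, at x -17, z 172 mm in the canister's frame; axes as the canister's. The bar runs along x, is 20 mm wide (y) and 14 mm thick (z), with 55 mm of free length between its feet and 30 mm of free height beneath; it can be pinched across y from above
- tray: Fixed shallow drip tray of bare steel beside the scale, on its left or right (a deeper grey bin of caps is on the other side): outside 220 (its x) x 190 (its y) mm, walls 3 mm thick and 16 mm high, floor 3 mm thick. Origin at the centre of its underside on the bench, z up
- cap_bin: Bystander: fixed grey plastic bin of black caps, 200 x 150 x 60 mm, on the other side of the scale from the tray. Origin under its centre
- tilt_axis (a point): Middle of the display head's tilt hinge, on the column's axis 225 mm above the bench. Axes of the yoke that swivels on the column: x horizontal, the way the display faces seen from above; y along the hinge; z up; they do not move with the tilt. The yoke's side plates lie at y +-96 mm and reach 17 mm above the hinge
- display_top (a point): Middle of the display head's top edge, 82 mm from the tilt hinge. Axes fixed in the head: x out of its face, y along its width, z from the hinge to the top edge. The head is a grey box 182 wide (y), 40 thick (x, 20 either side of the hinge), from 28 mm below to 82 mm above the hinge, with window and keys on its face. The top edge is free and can be pinched front to back
- swivel (a joint): Swivel of the yoke and display on the column, rad. 0: the display faces square to the scale's front (along the scale's +x); positive turns it anticlockwise seen from above; stops at -1.7 and 1.7. Plain friction, 0.25 N m; stays where it is left
- tilt (a joint): Tilt of the display head in the yoke, rad. 0: face upright; positive: leaning back, the top edge away from the side the face looks to, so that the face looks up; stops at -0.2 and 1.1. Plain friction, 0.35 N m, which holds the 0.5 kg head at any angle; stays where it is left. 20 degrees is 0.349
- weight: Bystander: steel test weight with a knob, 48 mm diameter, 72 mm high, loose. Origin under its centre
- sample: Bystander: small amber bottle with a white cap, 48 mm diameter, 95 mm high, loose. Origin under its centre
- jar: Bystander: clear jar with a white lid, 72 mm diameter, 75 mm high, loose. Origin under its centre
- cap_wrench: Bystander: steel wrench lying flat, loose. Origin under its middle, x along it
Things that resemble listed ones, but are neither listed nor needed, are in the scene too. Leave any yellow look-alike of the canister alone.

How it is judged:
By the outcome, as a careful person would: the job done as asked, in the order asked, and still so for the second after the job is handed in, with the robot touching nothing.
It also fails if it takes over 69 s, if anything falls off the work surface, if the arm or the gripper's body presses on something with over 40 N, if the wrist force passes 120 N, or if a joint passes its speed limit or range.

## Robot

A 6-joint arm with a two-finger parallel gripper is mounted at the origin on the work surface. World frame = base frame: x ahead of the robot, y to its left, z up, the work surface at z = 0. Lengths are in mm, angles in rad, forces in N, time in s.
With the tool pointing down it reaches from about 350 to 875 mm from the base axis. Payload 4.2 kg.
Tool frame: the origin (TCP) lies midway between the tips of the shut fingers; the grasp point (between the pads) lies 19 mm behind it; x points along the fingers, y is the direction in which the jaws open and shut, and the axes are right-handed (so a half turn about x gives the same grasp; the last joint's range is limited). The gripper opens to 85 mm and grips with 20 to 120 N. Pads are 22 mm wide; open, the fingers measure 114 mm over their backs; the gripper's body (76 mm by 85 mm) begins 54 mm behind the grasp point. The pads swing forward as they close: fully open they stand 13 mm farther back than shut.
Start: joints at [-1.058, 0.385, 0.008, 0, -1.194, -0.259], TCP at [156.944, -604.953, 210.112] pointing down, gripper open.
Joint ranges: [-3.14, 3.14], [-1.21, 2.06], [-1.07, 1.41], [-3.16, 2.05], [-2.99, -0.16], [-3.1, 3.1]. Speed limits (rad/s): [2.79, 2.79, 3.14, 3.14, 3.14, 3.14].

## Interface

Orientations are given as a unit quaternion [x, y, z, w].
In Python, from bench import readout, imaging, arm gives the robot as it stands.
- The arm moves only by the tool arm_command, never from a script. Its argument "increments" is a list of rows, each a list of 3 entries, a list of its own where there are three numbers: the turn, a rotation vector about the world's x, y, z in degrees, then the shift along the world's x, y, z in mm, then the closure, from 0 (fully open) to 1 (shut). In form: [[[ax, ay, az], [tx, ty, tz], fingers], ...]. A call has exactly 5 rows; each row is the pose to reach, as a shift and turn from the pose measured when the call began; what a row does not reach only later rows make up. A row lasts 1/10 s, in which the tool goes at most 50 mm and 8.59 degrees, less where a joint would pass 70% of its speed; a pose out of reach is approached as far as the arm can. A call with a gripper value outside its range is refused whole. The fingers move at their own pace and stop on an object; the grip force is fixed at half the most. Time passes only in rows, so rows that repeat a pose let the fingers close, or fill a call up. It gives the time, the measured TCP pose, the force and the opening at its end, in the units of the state.
- readout.read_state(): the state, without advancing time (a new reading comes with each control period).
- imaging.get_image(name): name is "side" or "top" or "wrist"; returns (picture, depth): 480x640x3 uint8, blue, green, red; 480x640 float32, mm along the optical axis (not along the pixel's ray), 0 where there is no reading.
- imaging.camera_info(name): a dict with "vfov" (degrees; the focal length in pixels is half the picture's height over the tangent of half this angle, whatever the lens; pixels are square), "cx", "cy" (the principal point, pixels), "eye" and "rotation" of the camera in the world; the wrist camera has in their place "T_tool_cam" (4x4, takes a point from camera to tool coordinates, whose origin is the TCP and whose axes are the tool frame's). Camera axes: x right, y down, z forward; pixel columns grow to the right and rows downward; lengths in mm; the calibration is good to about 2 mm. The wrist camera is an equidistant fisheye: a pixel r from the principal point sees the ray r / f radians off the axis. A picture is of the moment at which its call begins: read the wrist's pose just before it. camera_info takes no time and is no camera call.
- arm.job_done(): hands the job in, once; it reports no verdict.
The state is a dict: "clock": time; "joints": joint angles; "joint_vel": joint speeds; "joint_efforts": joint torques, N m; "position": TCP position; "ee_rot": TCP orientation; "contact_force": force on the tool from outside, world axes, zero at the start; "wrist_torque": the same for the moment, N m; "gripper_width": finger opening in mm.
Only numpy, scipy, OpenCV 4.12 (cv2) and the standard library are available. Lean on these libraries where they do the work, as an engineer would, in place of code of your own. Each camera call takes 0.05 s, during which the arm holds its last target. There are 200 camera calls.

## Working session

There is one attempt and no reset: what is moved stays moved. The work goes in short steps, Python scripts to look and compute and a tool call to move; the robot and the scene stay as the last step left them, time stands still between calls to the robot, and variables do not carry over. Pictures are saved under pics/ and viewed, about 8 in all and at most 12, crops included, and the job is handed in when it is done.

Besides the shell and the picture viewer there is one more tool, called after "Request:" by a JSON object that holds its "api" and its "payload". arm_command: Moves the arm, as the interface text tells. Its arguments: {"type":"object","properties":{"increments":{"type":"array","items":{"type":"array"}}},"required":["increments"]}

```bash
mkdir -p pics
cat > h.py <<'E'
import numpy as np, cv2
from scipy.spatial.transform import Rotation as R
from bench import readout, imaging, arm
def grab(n):
    s=readout.read_state(); p,d=imaging.get_image(n); np.savez('pics/last_%s.npz'%n,p=p,d=d,pos=s['position'],rot=s['ee_rot']); return p,d
def cloud(n):
    z=np.load('pics/last_%s.npz'%n); i=imaging.camera_info(n); p,d=z['p'],z['d']
    f=240/np.tan(np.radians(i['vfov']/2)); v,u=np.mgrid[:480,:640]
    x=(u-i['cx'])/f; y=(v-i['cy'])/f
    if n=='wrist':
        r=np.hypot(x,y)+1e-9; t=np.tan(np.minimum(r,1.5))/r; x=x*t;y=y*t
    P=np.stack([x*d,y*d,d],-1)
    if n=='wrist':
        T=np.array(i['T_tool_cam']); P=P@T[:3,:3].T+T[:3,3]
        return P@R.from_quat(z['rot']).as_matrix().T+z['pos'],p,d
    return P@np.array(i['rotation']).T+np.array(i['eye']),p,d
E
python3 - <<'E'
from h import *
for n in('top','side'):
    p,d=grab(n); cv2.imwrite('pics/%s0.png'%n,p); i=imaging.camera_info(n); print(i)
print(readout.read_state())
print(imaging.camera_info('wrist'))
E
```

```text
{'vfov': 49.486627883060265, 'cx': 320.2412240940947, 'cy': 245.87804970860213, 'eye': array([ 318.64231895,   29.39894134, 1463.02824938]), 'rotation': array([-0.69860812,  0.71316147, -0.03247619,  0.04788225])}
{'vfov': 46.28369153423401, 'cx': 318.9972126282165, 'cy': 241.23240346991687, 'eye': array([-308.64480172,  -11.3206858 , 1256.40040185]), 'rotation': array([ 0.70033726, -0.64058016,  0.21503726, -0.23009509])}
{'clock': 0.1, 'joints': array([-1.05837324e+00,  3.85509309e-01,  6.72048945e-03, -4.19683903e-04,
       -1.19399923e+00, -2.58586314e-01]), 'joint_vel': array([-0.00013284, -0.00167174,  0.00412068,  0.00217436, -0.00054464,
        0.00010867]), 'joint_efforts': array([-1.09495104e-04, -3.93319309e+01,  1.88929904e+01,  4.19798434e+00,
       -2.61107765e-03,  4.85771210e-06]), 'position': array([ 156.80211906, -604.41272418,  209.09895358]), 'ee_rot': array([-0.08874541,  0.70156285,  0.09015413,  0.70128886]), 'contact_force': array([0.10098074, 0.37925832, 0.21505116]), 'wrist_torque': array([ 0.01648409,  0.02990967, -0.03434869]), 'gripper_width': 85.25243059561728}
{'vfov': 65.70646984690485, 'cx': 316.1617462614469, 'cy': 239.10192010843423, 'T_tool_cam': array([[-2.64277702e-04, -2.99382371e-01,  9.54133181e-01,
        -1.64427256e+02],
       [ 9.99999935e-01, -3.11955092e-04,  1.79098509e-04,
         5.65454609e-01],
       [ 2.44027768e-04,  9.54133166e-01,  2.99382434e-01,
        -7.64179060e+01],
       [ 0.00000000e+00,  0.00000000e+00,  0.00000000e+00,
         1.00000000e+00]])}
```

View pics/top0.png

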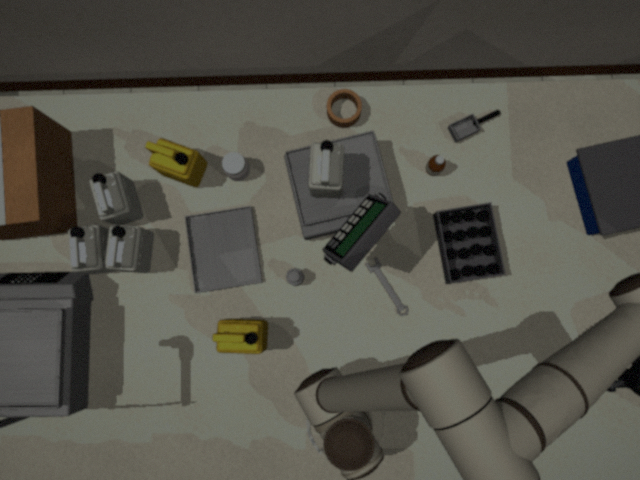

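View pics/side0.png

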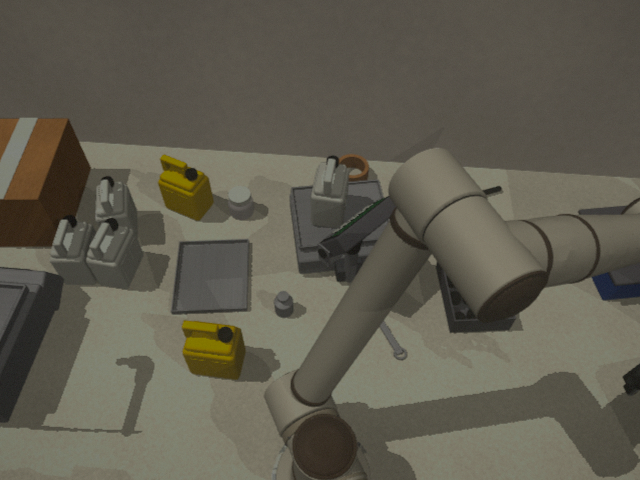

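The top view shows the canister on the scale at about (325,165), its cap towards the front. The display is at (360,230), turned and leaning back. The tray is at (225,250), the weight at (295,275), the wrench at (390,288), the jar at (233,165), the bottle at (437,163) and the cap bin at (468,243). The side view agrees, with the arm blocking part of it.

```bash
sed -i "s/np.array(i\['rotation'\]).T/R.from_quat(i['rotation']).as_matrix().T/" h.py
python3 - <<'E'
from h import *
P,p,d=cloud('top')
for n,(u,v) in dict(handle=(325,170),cap=(327,146),head=(360,228),trayfl=(225,250),weight=(295,275),jar=(233,165),bottle=(437,160),pan=(300,190),bin=(468,243),wr1=(375,265),wr2=(402,309),yellow=(240,335)).items(): print(n,P[v,u].round(0))
# scale housing+pan: z 60..105 near
m=(P[...,2]>60)&(P[...,2]<100)&(d>0)
u0=np.zeros_like(m);u0[125:245,280:405]=1;m&=u0>0
q=P[m][:,:2].astype(np.float32); print('scale',cv2.minAreaRect(q))
# tray
m=(P[...,2]>8)&(P[...,2]<30)&(d>0);u0[:]=0;u0[200:297,180:268]=1;m&=u0>0
print('tray',cv2.minAreaRect(P[m][:,:2].astype(np.float32)),m.sum())
# canister shoulder/handle
u0[:]=0;u0[130:200,300:350]=1
for a,b in((165,190),(150,163),(125,145)):
    m=(P[...,2]>a)&(P[...,2]<b)&(d>0)&(u0>0)
    print(a,m.sum(),cv2.minAreaRect(P[m][:,:2].astype(np.float32)) if m.sum()>3 else 0)
for k in(215,250):
    m=(P[...,2]>k-22)&(P[...,2]<k+15)&(d>0)&(u0>0);print(k,m.sum(),cv2.minAreaRect(P[m][:,:2].astype(np.float32)) if m.sum()>3 else 0)
# display
u0[:]=0;u0[185:275,318:405]=1;m=(P[...,2]>185)&(d>0)&(u0>0);q=P[m]
print('disp',q[:,2].min(),q[:,2].max(),cv2.minAreaRect(q[:,:2].astype(np.float32)))
np.save('pics/disp.npy',q)
big=cv2.resize(p[120:290,270:420],None,fx=4.5,fy=3.5*4.5/3.5/1.35,interpolation=cv2.INTER_CUBIC);cv2.imwrite('pics/c1.png',cv2.convertScaleAbs(big,alpha=1.6))
E
```

```text
handle [635.  40. 268.]
cap [699.  34. 246.]
head [493. -38. 280.]
trayfl [481. 331.  -6.]
weight [401. 127.  76.]
jar [708. 294.  69.]
bottle [ 700. -260.   94.]
pan [629. 110.  85.]
bin [ 486. -357.   -4.]
wr1 [428. -93.   6.]
wr2 [ 305. -163.    7.]
yellow [251. 257. 176.]
scale ((647.185302734375, 2.763153076171875), (241.28143310546875, 261.1048278808594), 12.862618446350098)
tray ((486.3516845703125, 339.8321228027344), (267.27606201171875, 221.61019897460938), 2.1739509105682373) 588
165 80 ((642.032470703125, 16.006919860839844), (71.05098724365234, 134.4825439453125), 43.080482482910156)
150 32 ((607.1458740234375, 40.27732849121094), (78.98673248291016, 4.956795692443848), 87.7793197631836)
125 55 ((621.8935546875, 26.238086700439453), (50.69537353515625, 104.29834747314453), 30.020309448242188)
215 1169 ((664.4273681640625, 37.38511276245117), (84.70553588867188, 118.47982788085938), 85.75788116455078)
250 328 ((662.2271118164062, 35.06769561767578), (29.094350814819336, 107.36396026611328), 88.01957702636719)
disp 186.07680705507255 306.66884648647897 ((508.871337890625, -39.070220947265625), (221.05068969726562, 185.6124725341797), 2.778754949569702)
```

View pics/c1.png

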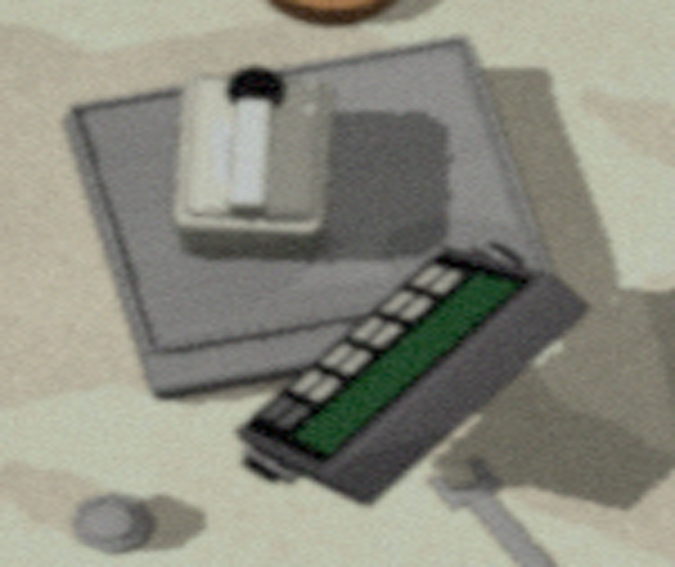

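The enlarged crop shows the head's face looking up and to the front-left (keys at upper left, window behind them). The rear edge is free, running from (365,500) to (585,300). The wrench lies behind the column.

Run:
```python
from h import *
P,p,d=cloud('top'); i=imaging.camera_info('top'); f=240/np.tan(np.radians(i['vfov']/2)); Rc=R.from_quat(i['rotation']).as_matrix(); e=np.array(i['eye'])
def ray(u,v,z):
    r=Rc@np.array([(u-i['cx'])/f,(v-i['cy'])/f,1]); return (e+r*(z-e[2])/r[2]).round(1)
print('tray',[ray(*c,16) for c in((187,215),(254,207),(262,287),(195,291),(224.5,250))])
c=lambda x,y:(270+x/4.5,120+y/3.333)
print('handle ends',ray(*c(256,97),265),ray(*c(247,208),265),'cap',ray(*c(256,84),246))
print('weight',ray(295,275,60),'bottle',ray(437,163,90),'wr',ray(371,262,5),ray(380,260,5),ray(403,312,5))
q=np.load('pics/disp.npy'); rng=np.random.default_rng(0);best=0
for _ in range(3000):
    a=q[rng.choice(len(q),3,False)];n=np.cross(a[1]-a[0],a[2]-a[0]);l=np.linalg.norm(n)
    if l<500: continue
    n/=l
    m=abs((q-a[0])@n)<3
    if m.sum()>best: best=m.sum();M=m
for _ in range(3):
    c0=q[M].mean(0);n=np.linalg.svd(q[M]-c0,full_matrices=False)[2][2];n*=np.sign(n[2]);M=abs((q-c0)@n)<4
print('plane',len(q),M.sum(),n,c0,'yaw',np.degrees(np.arctan2(n[1],n[0])),'tilt',np.degrees(np.arcsin(n[2])))
print('rect',cv2.minAreaRect(q[M][:,:2].astype(np.float32)))
h=np.array([503,-30,225.]);print('hinge dist',(c0-h)@n)
print(ray(*c(365,500),290),ray(*c(585,302),290))
s=readout.read_state();m=R.from_quat(s['ee_rot']).as_matrix();print('tool axes cols\n',m.round(3))
```

```text
tray [array([580.6, 435.2,  16. ]), array([599.1, 244.7,  16. ]), array([372.8, 223.5,  16. ]), array([365.4, 410.7,  16. ]), array([478.5, 328.3,  16. ])]
handle ends [685.8  34.  265. ] [605.5  40.4 265. ] cap [701.2  33.9 246. ]
weight [401.6 128.1  60. ] bottle [ 693.2 -260.5   90. ] wr [436.9 -81.8   5. ] [ 442.  -107.1    5. ] [ 296.3 -166.     5. ]
plane 3180 1864 [0.53592229 0.61593473 0.57741814] [498.66004548 -29.997716   265.18957592] yaw 48.973603175387815 tilt 35.26915262327796
rect ((500.2945556640625, -30.783912658691406), (64.8747787475586, 193.7032012939453), 48.80070495605469)
hinge dist 20.881718673949653
[396.6 -14.8 290. ] [ 529.7 -129.5  290. ]
tool axes cols
 [[-0.001 -0.251  0.968]
 [ 0.002  0.968  0.251]
 [-1.     0.002 -0.   ]]
```

Request:
{"api": "arm_command", "payload": {"increments": [[[0,0,-4],[27,36,20],0],[[0,0,-8],[54,72,40],0],[[0,0,-12],[81,108,60],0],[[0,0,-15.5],[108,144,80],0],[[0,0,-18.5],[135,180,100],0]]}}

```text
clock: 0.6
position: [292.3, -422.7, 309.5]
ee_rot: [0.026, 0.707, -0.024, 0.706]
contact_force: [1.1, -0.9, 0.0]
gripper_width: 85.4
```

Request:
{"api": "arm_command", "payload": {"increments": [[[0,0,0],[29,38,8],0],[[0,0,0],[58,76,16],0],[[0,0,0],[87,114,24],0],[[0,0,0],[116,152,32],0],[[0,0,0],[145,190,35],0]]}}

```text
clock: 1.1
position: [438.2, -230.9, 345.3]
ee_rot: [0.026, 0.706, -0.025, 0.707]
contact_force: [0.6, -1.3, 0.9]
gripper_width: 85.5
```

Request:
{"api": "arm_command", "payload": {"increments": [[[0,0,0],[29,38,0],0],[[0,0,0],[58,76,0],0],[[0,0,0],[87,114,0],0],[[0,0,0],[116,152,0],0],[[0,0,0],[145,190,0],0]]}}

```text
clock: 1.6
position: [583.8, -39.0, 344.9]
ee_rot: [0.026, 0.707, -0.024, 0.707]
contact_force: [-0.1, -1.6, -0.0]
gripper_width: 85.1
```

Request:
{"api": "arm_command", "payload": {"increments": [[[0,0,0],[25,32,0],0],[[0,0,0],[48,60,0],0],[[0,0,0],[62,78,0],0],[[0,0,0],[62,78,0],0],[[0,0,0],[62,78,0],0]]}}

```text
clock: 2.1
position: [645.6, 39.2, 343.9]
ee_rot: [0.026, 0.707, -0.024, 0.706]
contact_force: [0.3, -0.4, -0.2]
gripper_width: 85.1
```

Run:
```python
from h import *
p,d=grab('wrist'); cv2.imwrite('pics/w1.png',p)
P,p,d=cloud('wrist'); s=readout.read_state(); print(s['position'],s['joints'])
m=(P[...,2]>250)&(P[...,2]<285)&(abs(P[...,0]-646)<60)&(abs(P[...,1]-37)<40)&(d>0)
print(m.sum(),P[m].mean(0),np.median(P[m][:,2]),cv2.minAreaRect(P[m][:,:2].astype(np.float32)))
```

```text
[645.3875087   38.56754294 344.5869276 ] [ 0.30835235  0.37247268  0.31806454 -0.00213564 -1.51664835 -1.95052846]
3083 [642.6816796   41.20202714 264.85773094] 265.2578903819832 ((646.0128784179688, 40.85009002685547), (20.20846939086914, 77.27706146240234), 85.65929412841797)
```

View pics/w1.png

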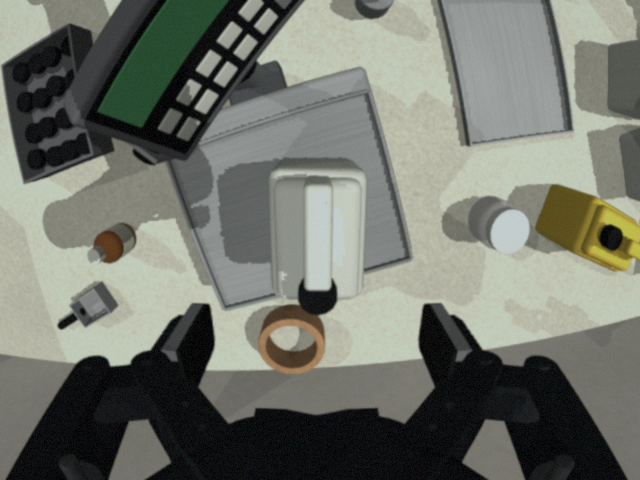

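The wrist view shows the white bar at (318,230), lying straight between the open fingers, with nothing beside it. Now I'll descend.

Request:
{"api": "arm_command", "payload": {"increments": [[[0,0,0],[0.5,1.5,-35],0],[[0,0,0],[0.5,1.5,-70],0],[[0,0,0],[0.5,1.5,-95],0],[[0,0,0],[0.5,1.5,-106],0],[[0,0,0],[0.5,1.5,-106],0]]}}

```text
clock: 2.65
position: [644.9, 39.0, 237.7]
ee_rot: [0.026, 0.708, -0.025, 0.705]
contact_force: [-1.1, 0.2, 0.7]
gripper_width: 85.4
```

Request:
{"api": "arm_command", "payload": {"increments": [[[0,0,0],[0,0,0],1],[[0,0,0],[0,0,0],1],[[0,0,0],[0,0,0],1],[[0,0,0],[0,0,0],1],[[0,0,0],[0,0,0],1]]}}

```text
clock: 3.15
position: [645.3, 39.3, 238.7]
ee_rot: [0.026, 0.707, -0.025, 0.706]
contact_force: [-2.1, 1.5, 2.7]
gripper_width: 17.6
```

Request:
{"api": "arm_command", "payload": {"increments": [[[0,0,0],[0,0,0],1],[[0,0,0],[0,0,0],1],[[0,0,0],[0,0,0],1],[[0,0,0],[0,0,0],1],[[0,0,0],[0,0,0],1]]}}

```text
clock: 3.65
position: [645.3, 39.4, 238.7]
ee_rot: [0.026, 0.707, -0.025, 0.706]
contact_force: [-1.8, 1.7, -0.3]
gripper_width: 17.6
```

Request:
{"api": "arm_command", "payload": {"increments": [[[0,0,0],[0,0,6],1],[[0,0,0],[0,0,16],1],[[0,0,0],[0,0,28],1],[[0,0,0],[0,0,40],1],[[0,0,0],[0,0,50],1]]}}

```text
clock: 4.15
position: [645.6, 39.4, 290.3]
ee_rot: [0.026, 0.707, -0.025, 0.707]
contact_force: [0.8, 0.1, -4.6]
gripper_width: 17.7
```

Run:
```python
from h import *
p,d=grab('wrist'); cv2.imwrite('pics/w2.png',p)
s=readout.read_state(); print(s['position'],s['contact_force'],s['wrist_torque'],s['gripper_width'])
```

```text
[646.3484988   39.32646827 292.38559134] [-0.23447651  0.50654331 -1.83060271] [-0.06854914  0.05620117  0.07521925] 17.85117971404158
```

View pics/w2.png

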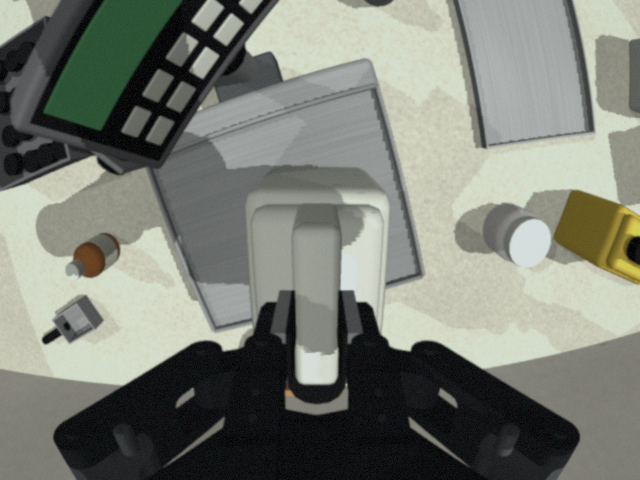

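The canister is lifted clear and still upright in the grip; its body is at about (317,250). The path to the tray, upper right in the view, is free.

Request:
{"api": "arm_command", "payload": {"increments": [[[0,0,0],[-8,12,8],1],[[0,0,1],[-24,38,12],1],[[0,0,2],[-44,70,12],1],[[0,0,3],[-64,101,12],1],[[0,0,4],[-84,133,12],1]]}}

```text
clock: 4.7
position: [560.9, 173.7, 304.9]
ee_rot: [0.002, 0.706, 0.0, 0.708]
contact_force: [1.1, 0.3, -4.6]
gripper_width: 17.9
```

Request:
{"api": "arm_command", "payload": {"increments": [[[0,0,1],[-20,32,0],1],[[0,0,2],[-40,63,0],1],[[0,0,3],[-60,95,0],1],[[0,0,4],[-80,126,0],1],[[0,0,5],[-94,148,0],1]]}}

```text
clock: 5.2
position: [464.6, 323.8, 305.4]
ee_rot: [-0.03, 0.705, 0.033, 0.707]
contact_force: [0.5, -0.6, -4.1]
gripper_width: 17.5
```

Run:
```python
from h import *
p,d=grab('top'); cv2.imwrite('pics/t2.png',cv2.convertScaleAbs(cv2.resize(p[120:330,170:420],None,fx=3,fy=2.8,interpolation=cv2.INTER_CUBIC),alpha=1.6))
p,d=grab('side'); cv2.imwrite('pics/s2.png',cv2.convertScaleAbs(cv2.resize(p[130:330,140:400],None,fx=3,fy=3),alpha=1.5))
s=readout.read_state(); print(s['position'],s['contact_force'],s['wrist_torque'],s['gripper_width'])
```

```text
[464.37543346 324.79434994 305.17930855] [-0.87029635 -0.38635508 -5.51653252] [-0.52451755  0.09953767 -0.03841185] 17.84052939333038
```

View pics/s2.png

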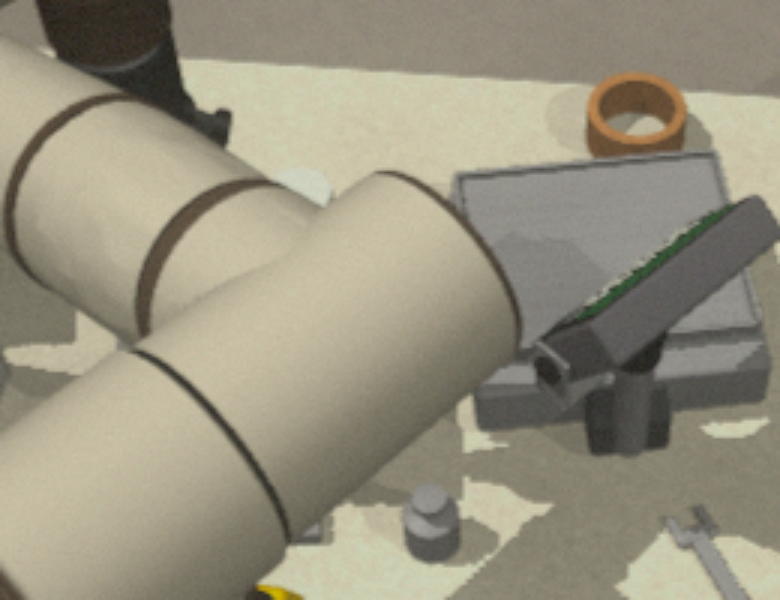

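The arm hides the canister in the side view. The weight (432,525) and wrench (700,540) are undisturbed. I'll check uprightness and the tray from wrist depth.

Run:
```python
from h import *
p,d=grab('wrist'); cv2.imwrite('pics/w3.png',p)
P,p,d=cloud('wrist'); s=readout.read_state(); print(s['position'],s['contact_force'],s['wrist_torque'])
zz=P[...,2]
for v in range(20,300,20): print(v,[tuple(P[v,u].round(0).astype(int)) for u in(260,280,318,360,375)])
```

```text
[465.29065688 323.0669026  305.28669918] [ 1.06046662 -0.62693305 -4.22270421] [-0.15242805 -0.19588167 -0.01113638]
20 [(np.int64(284), np.int64(255), np.int64(99)), (np.int64(284), np.int64(275), np.int64(102)), (np.int64(285), np.int64(312), np.int64(114)), (np.int64(245), np.int64(362), np.int64(0)), (np.int64(243), np.int64(381), np.int64(0))]
40 [(np.int64(283), np.int64(241), np.int64(2)), (np.int64(282), np.int64(266), np.int64(2)), (np.int64(287), np.int64(313), np.int64(37)), (np.int64(273), np.int64(364), np.int64(1)), (np.int64(269), np.int64(383), np.int64(-1))]
60 [(np.int64(310), np.int64(243), np.int64(1)), (np.int64(308), np.int64(268), np.int64(0)), (np.int64(305), np.int64(315), np.int64(0)), (np.int64(299), np.int64(367), np.int64(1)), (np.int64(296), np.int64(385), np.int64(1))]
80 [(np.int64(335), np.int64(245), np.int64(1)), (np.int64(334), np.int64(270), np.int64(1)), (np.int64(330), np.int64(317), np.int64(0)), (np.int64(325), np.int64(369), np.int64(1)), (np.int64(322), np.int64(387), np.int64(2))]
100 [(np.int64(361), np.int64(248), np.int64(2)), (np.int64(
[... 1597 characters left out ...]
, np.int64(295), np.int64(289)), (np.int64(447), np.int64(305), np.int64(288)), (np.int64(431), np.int64(323), np.int64(332)), (np.int64(443), np.int64(346), np.int64(289)), (np.int64(443), np.int64(354), np.int64(288))]
260 [(np.int64(459), np.int64(295), np.int64(287)), (np.int64(457), np.int64(306), np.int64(289)), (np.int64(439), np.int64(324), np.int64(333)), (np.int64(454), np.int64(348), np.int64(288)), (np.int64(454), np.int64(356), np.int64(287))]
280 [(np.int64(471), np.int64(296), np.int64(286)), (np.int64(469), np.int64(307), np.int64(289)), (np.int64(448), np.int64(324), np.int64(333)), (np.int64(465), np.int64(349), np.int64(289)), (np.int64(466), np.int64(358), np.int64(287))]
```

View pics/w3.png

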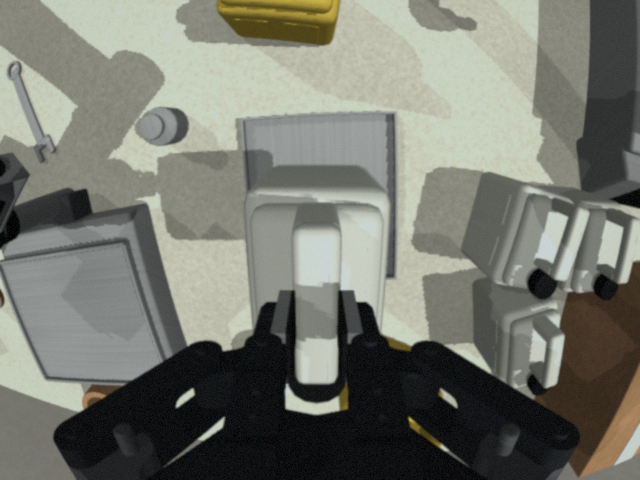

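The wrist view shows the canister upright and centred over the tray: the shoulder is level at z 288, and the tray walls are at u 243 and 395. Lowering.

Request:
{"api": "arm_command", "payload": {"increments": [[[0,0,0],[-1,2,-20],1],[[0,0,0],[-2,3,-50],1],[[0,0,0],[-2,3,-85],1],[[0,0,0],[-2,3,-115],1],[[0,0,0],[-2,3,-132],1]]}}

```text
clock: 5.85
position: [462.2, 324.2, 170.7]
ee_rot: [-0.031, 0.707, 0.031, 0.706]
contact_force: [-0.8, 0.2, -4.8]
gripper_width: 17.6
```

Request:
{"api": "arm_command", "payload": {"increments": [[[0,0,0],[0,0,-4],1],[[0,0,0],[0,0,-7],1],[[0,0,0],[0,0,-9],1],[[0,0,0],[0,0,-11],1],[[0,0,0],[0,0,-12],1]]}}

```text
clock: 6.35
position: [462.6, 324.5, 159.5]
ee_rot: [-0.031, 0.706, 0.031, 0.707]
contact_force: [-1.4, 0.2, -4.3]
gripper_width: 17.8
```

Request:
{"api": "arm_command", "payload": {"increments": [[[0,0,0],[0,0,-1],1],[[0,0,0],[0,0,-2],1],[[0,0,0],[0,0,-3],1],[[0,0,0],[0,0,-3.5],1],[[0,0,0],[0,0,-4],1]]}}

```text
clock: 6.85
position: [462.7, 324.9, 156.3]
ee_rot: [-0.03, 0.706, 0.032, 0.707]
contact_force: [-2.2, 1.3, 1.4]
gripper_width: 17.7
```

Force has gone from -4.3 to +1.4 N, so the tray is carrying the canister. Release and rise.

Request:
{"api": "arm_command", "payload": {"increments": [[[0,0,0],[0,0,0],0.5],[[0,0,0],[0,0,0],0],[[0,0,0],[0,0,0],0],[[0,0,0],[0,0,0],0],[[0,0,0],[0,0,0],0]]}}

```text
clock: 7.35
position: [462.9, 325.0, 156.5]
ee_rot: [-0.03, 0.706, 0.032, 0.707]
contact_force: [-0.4, 0.6, 0.3]
gripper_width: 85.1
```

Request:
{"api": "arm_command", "payload": {"increments": [[[0,0,0],[0,0,15],0],[[0,0,0],[0,0,45],0],[[0,0,0],[0,0,90],0],[[0,0,0],[0,0,135],0],[[0,0,0],[0,0,180],0]]}}

```text
clock: 7.85
position: [462.7, 324.7, 338.5]
ee_rot: [-0.03, 0.706, 0.032, 0.707]
contact_force: [0.5, 1.2, 0.4]
gripper_width: 85.3
```

Run:
```python
from h import *
p,d=grab('wrist'); cv2.imwrite('pics/w4.png',p)
P,p,d=cloud('wrist'); s=readout.read_state(); print(s['position'],s['ee_rot'],s['joints'])
near=(d>0)&(abs(P[...,0]-480)<75)&(abs(P[...,1]-325)<65)
z=P[...,2]
for a,b in((130,146),(165,185)):
    q=P[near&(z>a)&(z<b)]; c0=np.median(q,0); n=np.linalg.svd(q-q.mean(0),full_matrices=False)[2][2]; print(len(q),c0,n*np.sign(n[2]),cv2.minAreaRect(q[:,:2].astype(np.float32)))
m=(d>0)&(abs(P[...,0]-480)<140)&(abs(P[...,1]-325)<125)&(z>9)&(z<22)
print('tray',m.sum(),cv2.minAreaRect(P[m][:,:2].astype(np.float32)))
```

```text
[465.99733935 326.23792158 347.72909117] [-0.02748399  0.70076322  0.03502967  0.71200313] [ 0.89844076  0.21458104  0.10346852  0.00501921 -1.4411979  -2.38139921]
4345 [472.43122609 318.05714471 138.16891075] [-8.78583457e-03 -1.90662525e-04  9.99961386e-01] ((476.1055908203125, 327.9482116699219), (107.03414916992188, 70.92984008789062), 5.141156196594238)
1896 [459.34967361 326.44385676 182.2039706 ] [-0.00578756  0.00143428  0.99998222] ((475.7441711425781, 328.9782409667969), (105.22948455810547, 23.326494216918945), 4.468304634094238)
tray 1847 ((481.01812744140625, 336.69403076171875), (221.37429809570312, 191.1992645263672), 7.833846092224121)
```

Measured: the canister's shoulder is level at z 138 (135 plus the 3 mm floor), and the body lies inside the tray walls. Next is the display: pinch its top edge along the head's own axis.

```bash
cat >> h.py <<'E'
H=np.array([503,-30,225.])
def headpose(yaw,tilt,dist,sgn=-1):
    y,t=np.radians([yaw,tilt]); f=np.array([np.cos(y),np.sin(y),0]); k=np.array([0,0,1.])
    hz=-np.sin(t)*f+np.cos(t)*k; n=np.cos(t)*f+np.sin(t)*k
    return H+dist*hz, np.stack([-hz,sgn*n,np.cross(-hz,sgn*n)],1)
def plan(poses,start=None,per=5):
    s=readout.read_state(); p0,r0=start or (s['position'],R.from_quat(s['ee_rot']))
    for k,(p,m) in enumerate(poses):
        if k%per==0 and k: print('--'); p0,r0=pp,rr
        pp,rr=p,R.from_matrix(m); print((rr*r0.inv()).as_rotvec(degrees=True).round(1).tolist(),(pp-p0).round(1).tolist())
E
python3 - <<'E'
from h import *
s=readout.read_state(); p0,r0=np.array(s['position']),R.from_quat(s['ee_rot'])
print(p0,s['joints'])
pt,mt=headpose(49,35.3,150); print(pt)
# first spin +134 deg about z, then tilt; 
y0=np.degrees(np.arctan2(*r0.as_matrix()[[1,0],1])); a=(229-y0)%360; print('spin',a)
rd=R.from_euler('z',a,degrees=True)*r0; dl=R.from_matrix(mt)*rd.inv(); print('tilt',dl.as_rotvec(degrees=True))
N=20;poses=[]
for k in range(1,N+1):
    t=k/N; r=R.from_rotvec(t*dl.as_rotvec())*R.from_euler('z',a*t,degrees=True)*r0
    poses.append((p0+t*(pt-p0)+np.array([0,0,60*np.sin(np.pi*t)]),r.as_matrix()))
plan(poses)
E
```

```text
[465.99733935 326.23792158 347.72909117] [ 0.89844076  0.21458104  0.10346852  0.00501921 -1.4411979  -2.38139921]
[446.13369321 -95.41720277 347.42063851]
spin 133.92806559308147
tilt [ 26.47486705 -24.21869645  -0.28425102]
[1.3, -1.3, 6.7] [-1.0, -21.1, 9.4]
[2.4, -2.7, 13.4] [-2.0, -42.2, 18.5]
[3.3, -4.3, 20.0] [-3.0, -63.2, 27.2]
[4.1, -6.0, 26.7] [-4.0, -84.3, 35.2]
[4.7, -7.8, 33.3] [-5.0, -105.4, 42.3]
--
[0.5, -2.1, 6.6] [-1.0, -21.1, 6.1]
[0.9, -4.3, 13.1] [-2.0, -42.2, 11.0]
[1.2, -6.6, 19.6] [-3.0, -63.2, 14.6]
[1.3, -9.1, 26.1] [-4.0, -84.3, 16.8]
[1.2, -11.6, 32.5] [-5.0, -105.4, 17.5]
--
[-0.1, -2.8, 6.3] [-1.0, -21.1, -0.8]
[-0.4, -5.7, 12.6] [-2.0, -42.2, -3.0]
[-0.9, -8.8, 18.8] [-3.0, -63.2, -6.6]
[-1.5, -12.0, 24.9] [-4.0, -84.3, -11.5]
[-2.2, -15.3, 30.9] [-5.0, -105.4, -17.7]
--
[-0.8, -3.5, 5.9] [-1.0, -21.1, -7.2]
[-1.7, -7.1, 11.7] [-2.0, -42.2, -15.2]
[-2.8, -10.9, 17.4] [-3.0, -63.2, -23.9]
[-4.0, -14.8, 23.0] [-4.0, -84.3, -33.1]
[-5.4, -18.7, 28.5] [-5.0, -105.4, -42.5]
```

Request:
{"api": "arm_command", "payload": {"increments": [[[1.3,-1.3,6.7],[-1,-21,9.5],0],[[2.4,-2.7,13.4],[-2,-42,18.5],0],[[3.3,-4.3,20],[-3,-63,27],0],[[4.1,-6,26.7],[-4,-84,35],0],[[4.7,-7.8,33.3],[-5,-105,42],0]]}}

```text
clock: 8.4
position: [460.8, 220.4, 390.2]
ee_rot: [-0.202, 0.611, 0.266, 0.718]
contact_force: [1.2, 0.1, 0.2]
gripper_width: 85.5
```

Request:
{"api": "arm_command", "payload": {"increments": [[[0.5,-2.1,6.6],[-1,-21,6],0],[[0.9,-4.3,13.1],[-2,-42,11],0],[[1.2,-6.6,19.6],[-3,-63,14.5],0],[[1.3,-9.1,26.1],[-4,-84,17],0],[[1.2,-11.6,32.5],[-5,-105,17.5],0]]}}

```text
clock: 8.9
position: [455.6, 114.4, 408.1]
ee_rot: [-0.384, 0.451, 0.441, 0.674]
contact_force: [-0.7, 0.2, -0.2]
gripper_width: 85.6
```

Request:
{"api": "arm_command", "payload": {"increments": [[[-0.1,-2.8,6.3],[-1,-21,0],0],[[-0.4,-5.7,12.6],[-2,-42,0],0],[[-0.9,-8.8,18.8],[-3,-63,-3],0],[[-1.5,-12,24.9],[-4,-84,-7],0],[[-2.2,-15.3,30.9],[-5,-105,-12],0]]}}

```text
clock: 9.4
position: [450.3, 8.6, 396.3]
ee_rot: [-0.559, 0.246, 0.542, 0.578]
contact_force: [0.8, -0.0, 0.4]
gripper_width: 85.3
```

Run:
```python
from h import *
s=readout.read_state(); p0,r0=np.array(s['position']),R.from_quat(s['ee_rot']); print(p0,s['joints'],s['contact_force'])
pt,mt=headpose(49,35.3,150); rv=(R.from_matrix(mt)*r0.inv()).as_rotvec()
plan([(p0+t*(pt-p0),(R.from_rotvec(t*rv)*r0).as_matrix()) for t in(.2,.4,.6,.8,1)])
```

```text
[450.30393148   8.64426497 396.29585273] [ 0.13733583 -0.1487262  -0.11936218 -0.32972537 -1.25367882  0.19742998] [ 0.80907506 -0.01445862  0.40918422]
[-1.1, -3.7, 5.5] [-0.8, -20.8, -9.8]
[-2.1, -7.4, 11.1] [-1.7, -41.6, -19.6]
[-3.2, -11.1, 16.6] [-2.5, -62.4, -29.3]
[-4.3, -14.7, 22.2] [-3.3, -83.2, -39.1]
[-5.4, -18.4, 27.7] [-4.2, -104.1, -48.9]
```

Request:
{"api": "arm_command", "payload": {"increments": [[[-1.1,-3.7,5.5],[-1,-21,-2],0],[[-2.1,-7.4,11.1],[-2,-42,-8],0],[[-3.2,-11.1,16.6],[-3,-63,-18],0],[[-4.3,-14.7,22.2],[-3.5,-84,-32],0],[[-5.4,-18.4,27.7],[-4,-104,-49],0]]}}

```text
clock: 9.9
position: [446.2, -96.4, 347.6]
ee_rot: [0.708, -0.034, -0.555, -0.435]
contact_force: [0.6, 0.2, 0.4]
gripper_width: 85.3
```

Request:
{"api": "arm_command", "payload": {"increments": [[[0,0,0],[0,0,0],0],[[0,0,0],[0,0,0],0],[[0,0,0],[0,0,0],0],[[0,0,0],[0,0,0],0],[[0,0,0],[0,0,0],0]]}}

```text
clock: 10.4
position: [446.4, -95.6, 348.4]
ee_rot: [0.709, -0.033, -0.555, -0.435]
contact_force: [-0.4, 0.6, 0.3]
gripper_width: 85.7
```

```bash
cat >> h.py <<'E'
def headfit(n,box=110):
    P,p,d=cloud(n); m=(d>0)&(np.linalg.norm(P[...,:2]-H[:2],axis=-1)<box)&(P[...,2]>195)&(P[...,2]<320); q=P[m]
    rng=np.random.default_rng(0);best=0
    for _ in range(2000):
        a=q[rng.choice(len(q),3,False)];nn=np.cross(a[1]-a[0],a[2]-a[0]);l=np.linalg.norm(nn)
        if l<500 or abs(nn[2])/l>.95: continue
        nn/=l; M=abs((q-a[0])@nn)<2.5
        if M.sum()>best: best=M.sum();K=M
    for _ in range(3):
        c=q[K].mean(0);nn=np.linalg.svd(q[K]-c,full_matrices=False)[2][2];nn*=np.sign(nn@[.9,.3,.3]);K=abs((q-c)@nn)<3
    print(n,'pts',len(q),K.sum(),'normal',nn.round(3),'yaw %.1f tilt %.1f hinge %.1f'%(np.degrees(np.arctan2(nn[1],nn[0])),np.degrees(np.arcsin(nn[2])),(c-H)@nn),c.round(0))
E
python3 - <<'E'
from h import *
p,d=grab('wrist'); cv2.imwrite('pics/w5.png',p); headfit('wrist')
s=readout.read_state(); p0,r0=np.array(s['position']),R.from_quat(s['ee_rot']); print(p0,s['joints'])
plan([headpose(49,35.3,x) for x in(130,110,90,70,50)])
E
```

```text
wrist pts 15562 14077 normal [ 0.376  0.432 -0.82 ] yaw 49.0 tilt -55.1 hinge -82.3 [477. -69. 293.]
[446.33543337 -95.59096465 348.21958037] [-0.28601288 -0.0663817  -0.13356884 -0.58306752 -1.26837606  1.25830895]
[0.2, 0.3, -0.2] [7.4, 8.9, -17.1]
[0.2, 0.3, -0.2] [15.0, 17.6, -33.4]
[0.2, 0.3, -0.2] [22.5, 26.3, -49.8]
[0.2, 0.3, -0.2] [30.1, 35.1, -66.1]
[0.2, 0.3, -0.2] [37.7, 43.8, -82.4]
```

View pics/w5.png

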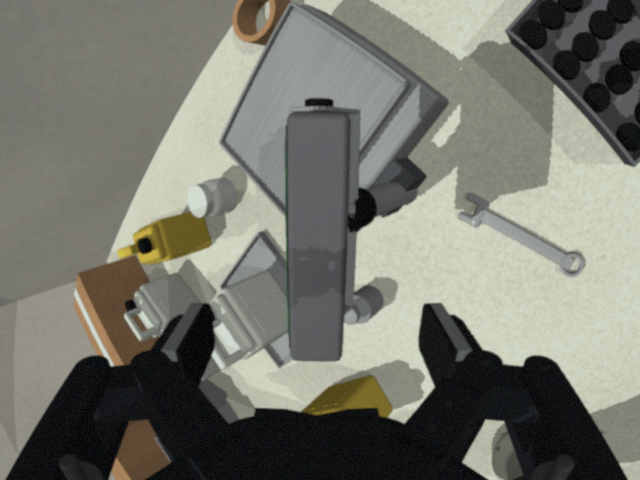

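The view looks straight down on the head's top edge, centred at u 318 between the open fingers. The fit gives yaw 49°, tilt 34.9° and distance 82.3, all as expected. Going in to pinch it.

Request:
{"api": "arm_command", "payload": {"increments": [[[0.2,0.3,-0.2],[7.5,9,-17],0],[[0.2,0.3,-0.2],[15,17.5,-33.5],0],[[0.2,0.3,-0.2],[22.5,26.3,-50],0],[[0.2,0.3,-0.2],[30,35,-66],0],[[0.2,0.3,-0.2],[37.7,43.8,-82.4],0]]}}

```text
clock: 10.95
position: [484.4, -51.0, 265.6]
ee_rot: [0.707, -0.034, -0.556, -0.437]
contact_force: [1.1, 0.2, 0.5]
gripper_width: 85.6
```

Request:
{"api": "arm_command", "payload": {"increments": [[[0,0,0],[0,0,0],0.2],[[0,0,0],[0,0,0],0.3],[[0,0,0],[0,0,0],0.4],[[0,0,0],[0,0,0],0.5],[[0,0,0],[0,0,0],0.6]]}}

```text
clock: 11.45
position: [484.2, -51.9, 266.9]
ee_rot: [0.707, -0.034, -0.555, -0.436]
contact_force: [-3.9, -3.4, 4.0]
gripper_width: 38.4
```

Request:
{"api": "arm_command", "payload": {"increments": [[[0,0,0],[0,0,0],1],[[0,0,0],[0,0,0],1],[[0,0,0],[0,0,0],1],[[0,0,0],[0,0,0],1],[[0,0,0],[0,0,0],1]]}}

```text
clock: 11.95
position: [484.2, -52.0, 266.9]
ee_rot: [0.707, -0.034, -0.555, -0.436]
contact_force: [0.5, -0.3, 0.0]
gripper_width: 38.3
```

Run:
```python
from h import *
s=readout.read_state(); p,r=np.array(s['position']),R.from_quat(s['ee_rot']); m=r.as_matrix(); print(p,s['joints'],s['contact_force'],s['wrist_torque'],s['gripper_width'])
n=-m[:,1]; print('yaw',np.degrees(np.arctan2(n[1],n[0])),'tilt',np.degrees(np.arcsin(n[2])), 'hinge offset in tool',m.T@(p-H))
# swivel -36.1 about z through H in 10 rows
poses=[]
for k in range(1,11):
    q=R.from_euler('z',-36.1*k/10,degrees=True); poses.append((H+q.apply(p-H),(q*r).as_matrix()))
plan(poses,(p,r))
```

```text
[484.19980462 -51.9717432  266.94409444] [-0.15838735  0.00910215 -0.25602142 -0.60657815 -1.0352786   1.26072932] [ 0.51143478 -0.32436334  0.04616749] [-0.90069103  0.94992541  0.0322794 ] 38.251015138515335
yaw 49.189811572415465 tilt 35.352338484582425 hinge offset in tool [-50.94064117  -0.68406903  -0.30827109]
[0.0, 0.0, -3.6] [-1.3, 1.2, 0.0]
[0.0, -0.0, -7.2] [-2.6, 2.5, 0.0]
[0.0, 0.0, -10.8] [-3.8, 3.9, 0.0]
[0.0, -0.0, -14.4] [-4.9, 5.4, 0.0]
[0.0, 0.0, -18.0] [-5.9, 6.9, 0.0]
--
[-0.0, 0.0, -3.6] [-0.9, 1.6, 0.0]
[-0.0, 0.0, -7.2] [-1.7, 3.2, 0.0]
[0.0, 0.0, -10.8] [-2.4, 4.9, 0.0]
[-0.0, 0.0, -14.4] [-3.0, 6.6, 0.0]
[-0.0, 0.0, -18.1] [-3.5, 8.4, 0.0]
```

Request:
{"api": "arm_command", "payload": {"increments": [[[0,0,-3.6],[-1.3,1.2,0],1],[[0,0,-7.2],[-2.6,2.5,0],1],[[0,0,-10.8],[-3.8,3.9,0],1],[[0,0,-14.4],[-4.9,5.4,0],1],[[0,0,-18],[-5.9,6.9,0],1]]}}

```text
clock: 12.45
position: [477.5, -46.0, 267.0]
ee_rot: [0.693, -0.146, -0.48, -0.517]
contact_force: [-5.0, -5.6, 0.9]
gripper_width: 38.2
```

Run:
```python
from h import *
s=readout.read_state(); p,r=np.array(s['position']),R.from_quat(s['ee_rot']); m=r.as_matrix(); print(p,s['joints'],s['contact_force'],s['wrist_torque'],s['gripper_width'])
n=-m[:,1]; print('yaw',np.degrees(np.arctan2(n[1],n[0])),'tilt',np.degrees(np.arcsin(n[2])), 'hinge offset in tool',m.T@(p-H))
# scale yaw from the unobstructed wrist and top clouds
q0=np.array([645,3.])
for nm in('top','wrist'):
    P,_,d=cloud(nm); w=(d>0)&(P[...,2]>60)&(P[...,2]<100)&(np.linalg.norm(P[...,:2]-q0,axis=-1)<190)
    w=cv2.erode(w.astype(np.uint8),np.ones((2,2)))>0
    print(nm,w.sum(),cv2.minAreaRect(P[w][:,:2].astype(np.float32)))
    h=(d>0)&(abs(P[...,2]-72)<5)&(np.linalg.norm(P[...,:2]-q0,axis=-1)<190)
    print('  ',h.sum(),cv2.minAreaRect(P[h][:,:2].astype(np.float32)))
```

```text
[477.51495707 -46.02253005 266.9610776 ] [ 0.01681368 -0.11258909 -0.42845529 -0.43158045 -0.75177949  0.76731697] [-4.97798768 -5.6275707   0.85984843] [-1.97135949  2.00549358 -0.24028353] 38.1795969909326
yaw 31.152916816061364 tilt 35.258522066062405 hinge offset in tool [-51.63497458   0.3545137   -0.80289193]
top 7073 ((645.114013671875, 1.4471588134765625), (238.16815185546875, 256.0523986816406), 12.47557258605957)
   566 ((643.8274536132812, 2.118438720703125), (235.8565673828125, 259.64398193359375), 12.499704360961914)
wrist 20621 ((621.7291870117188, -3.0207672119140625), (283.3721618652344, 253.7751007080078), 12.664031982421875)
   3948 ((619.75, -99.34585571289062), (130.9227294921875, 306.8682861328125), 69.6507797241211)
```

Request:
{"api": "arm_command", "payload": {"increments": [[[0,0,-3.6],[-0.9,1.6,0],1],[[0,0,-7.2],[-1.7,3.2,0],1],[[0,0,-10.8],[-2.4,4.9,0],1],[[0,0,-14.8],[-3.0,6.8,0],1],[[0,0,-18.5],[-3.5,8.6,0],1]]}}

```text
clock: 12.95
position: [472.8, -37.9, 267.0]
ee_rot: [0.661, -0.256, -0.391, -0.587]
contact_force: [-9.4, -10.4, 6.3]
gripper_width: 38.2
```

Run:
```python
from h import *
s=readout.read_state(); p,r=np.array(s['position']),R.from_quat(s['ee_rot']); m=r.as_matrix(); print(p,s['joints'],s['contact_force'],s['wrist_torque'],s['gripper_width'])
n=-m[:,1]; print('yaw',np.degrees(np.arctan2(n[1],n[0])),'tilt',np.degrees(np.arcsin(n[2])), 'hinge offset in tool',m.T@(p-H))
y=np.radians(12.6); ax=np.array([-np.sin(y),np.cos(y),0]); poses=[]
for k in range(1,6):
    q=R.from_rotvec(ax*np.radians(15.3)*k/5); poses.append((H+q.apply(p-H),(q*r).as_matrix()))
plan(poses,(p,r))
```

```text
[472.77760385 -37.85726055 266.95906927] [ 0.29783363 -0.21729465 -0.71226758  0.11276447 -0.46657949 -0.16344075] [ -9.44610057 -10.43403777   6.28331947] [-2.43643728  2.14782559 -1.44923294] 38.2110556537085
yaw 12.678834075666359 tilt 35.15626392028711 hinge offset in tool [-52.26811361   1.35643446  -1.37755245]
[-0.7, 3.0, 0.0] [2.2, 0.5, 1.6]
[-1.3, 6.0, -0.0] [4.5, 1.0, 3.1]
[-2.0, 9.0, -0.0] [6.9, 1.5, 4.4]
[-2.7, 11.9, -0.0] [9.4, 2.1, 5.7]
[-3.3, 14.9, 0.0] [11.9, 2.7, 6.7]
```

Request:
{"api": "arm_command", "payload": {"increments": [[[-0.7,3,0],[2.2,0.5,1.6],1],[[-1.3,6,0],[4.5,1,3.1],1],[[-2,9,0],[6.9,1.5,4.4],1],[[-2.7,11.9,0],[9.4,2.1,5.7],1],[[-3.3,14.9,0],[11.9,2.7,6.7],1]]}}

```text
clock: 13.45
position: [484.3, -35.3, 273.1]
ee_rot: [0.62, -0.343, -0.466, -0.53]
contact_force: [1.7, -2.7, -3.7]
gripper_width: 38.0
```

Run:
```python
from h import *
s=readout.read_state(); p,r=np.array(s['position']),R.from_quat(s['ee_rot']); m=r.as_matrix(); print(p,s['joints'],s['contact_force'],s['wrist_torque'],s['gripper_width'])
n=-m[:,1]; print('yaw',np.degrees(np.arctan2(n[1],n[0])),'tilt',np.degrees(np.arcsin(n[2])), 'hinge offset in tool',m.T@(p-H))
grab('top'); headfit('top'); grab('wrist'); headfit('wrist');
```

```text
[484.28665721 -35.32638155 273.07873575] [ 0.27991432 -0.08109595 -0.45828657  0.03353487 -0.85054996 -0.0796668 ] [ 1.69006983 -2.71462126 -3.74127502] [-0.88108973  0.23760341 -0.62826145] 37.98386696442848
yaw 12.536349970447725 tilt 19.72077092431189 hinge offset in tool [-51.80719326   2.0605936   -1.37588196]
top pts 1602 791 normal [ 0.317  0.066 -0.946] yaw 11.7 tilt -71.1 hinge -81.6 [476. -27. 303.]
wrist pts 33739 30064 normal [ 0.311  0.069 -0.948] yaw 12.5 tilt -71.4 hinge -83.3 [481. -64. 303.]
```

Tilt done. Now release, back straight off along the tool axis, and measure the head.

Request:
{"api": "arm_command", "payload": {"increments": [[[0,0,0],[0,0,0],0.5],[[0,0,0],[0,0,0],0.2],[[0,0,0],[0,0,0],0],[[0,0,0],[0,0,0],0],[[0,0,0],[0,0,0],0]]}}

```text
clock: 14.05
position: [484.8, -35.3, 273.5]
ee_rot: [0.621, -0.342, -0.466, -0.529]
contact_force: [-0.2, -0.1, -0.1]
gripper_width: 85.4
```

Request:
{"api": "arm_command", "payload": {"increments": [[[0,0,0],[-6,-1.5,19],0],[[0,0,0],[-13,-3,38],0],[[0,0,0],[-20,-4.5,57],0],[[0,0,0],[-27,-6,76],0],[[0,0,0],[-34,-7.5,95],0]]}}

```text
clock: 14.55
position: [450.4, -42.8, 369.5]
ee_rot: [0.621, -0.342, -0.466, -0.529]
contact_force: [0.6, 0.1, -0.8]
gripper_width: 85.3
```

Request:
{"api": "arm_command", "payload": {"increments": [[[0,0,0],[0,0,0],0],[[0,0,0],[0,0,0],0],[[0,0,0],[0,0,0],0],[[0,0,0],[0,0,0],0],[[0,0,0],[0,0,0],0]]}}

```text
clock: 15.05
position: [450.3, -42.8, 368.6]
ee_rot: [0.621, -0.343, -0.466, -0.529]
contact_force: [-0.1, 0.6, 0.5]
gripper_width: 85.6
```

Run:
```python
from h import *
s=readout.read_state(); print(s['position'],s['contact_force'],s['joints'])
grab('top'); headfit('top'); p,d=grab('wrist'); cv2.imwrite('pics/w6.png',p);headfit('wrist')
P,p,d=cloud('wrist')
m=(d>0)&(np.linalg.norm(P[...,:2]-[476,-36],axis=-1)<110)&(P[...,2]>293)&(P[...,2]<320)
print('top edge',m.sum(),cv2.minAreaRect(P[m][:,:2].astype(np.float32)))
```

```text
[450.34734344 -42.78003985 368.57338068] [-0.09194457  0.64190255  0.45259582] [ 0.28751058 -0.18998192 -0.31250407  0.03160648 -1.10565982 -0.07765107]
top pts 1692 888 normal [ 0.31   0.069 -0.948] yaw 12.6 tilt -71.5 hinge -81.4 [475. -29. 302.]
wrist pts 15226 13910 normal [ 0.317  0.07  -0.946] yaw 12.4 tilt -71.1 hinge -83.3 [476. -42. 303.]
top edge 14643 ((477.47601318359375, -32.029945373535156), (43.70166015625, 181.45883178710938), 12.077458381652832)
```

View pics/w6.png

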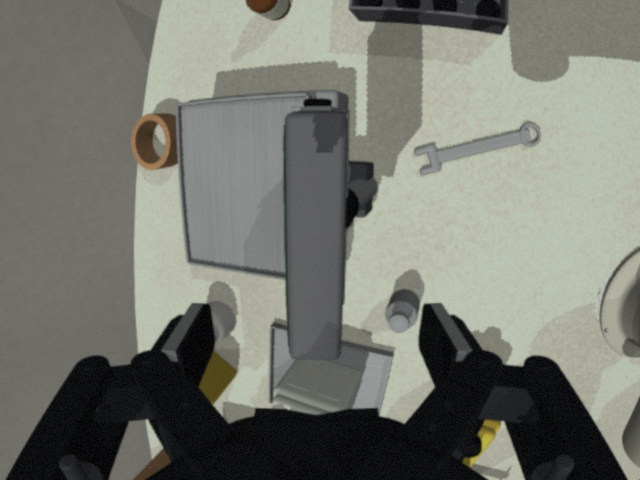

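The head is now square above the scale with the wrench (480,148) and weight (402,310) undisturbed. The top-edge fits give a tilt of about 18.7°, slightly under 20°. I'll look at the face from the front to check that.

Request:
{"api": "arm_command", "payload": {"increments": [[[-1.7,7.8,0],[10,2,15],0],[[-3.5,15.6,0],[35,8,30],0],[[-5.2,23.4,0],[70,16,30],0],[[-7,31.2,0],[110,25,30],0],[[-8.7,39,0],[150,34,30],0]]}}

```text
clock: 15.65
position: [600.6, -8.9, 399.6]
ee_rot: [-0.468, 0.533, 0.619, 0.338]
contact_force: [1.3, 0.1, 2.3]
gripper_width: 85.8
```

Request:
{"api": "arm_command", "payload": {"increments": [[[0,0,0],[0,0,0],0],[[0,0,0],[0,0,0],0],[[0,0,0],[0,0,0],0],[[0,0,0],[0,0,0],0],[[0,0,0],[0,0,0],0]]}}

```text
clock: 16.15
position: [598.6, -9.6, 404.6]
ee_rot: [-0.47, 0.531, 0.618, 0.34]
contact_force: [0.1, 0.3, 0.7]
gripper_width: 85.0
```

Run:
```python
from h import *
s=readout.read_state(); print(s['position'],s['joints'])
for k in(1,2):
    p,d=grab('wrist'); headfit('wrist')
cv2.imwrite('pics/w7.png',p)
P,p,d=cloud('wrist'); 
w=(d>0)&(P[...,2]>62)&(P[...,2]<102)&(np.linalg.norm(P[...,:2]-[645,3],axis=-1)<190)
print(w.sum(),cv2.minAreaRect(P[w][:,:2].astype(np.float32)))
```

```text
[598.57962298  -9.57954288 404.56920089] [ 0.25145962  0.48830464  0.59848941 -0.00551521 -2.02307667 -0.03221469]
wrist pts 20717 15165 normal [0.923 0.199 0.329] yaw 12.2 tilt 19.2 hinge 19.0 [509. -31. 266.]
wrist pts 20737 15155 normal [0.923 0.199 0.329] yaw 12.1 tilt 19.2 hinge 19.1 [509. -31. 266.]
35460 ((626.6458740234375, 0.5124053955078125), (276.3111267089844, 259.10675048828125), 12.501409530639648)
```

View pics/w7.png

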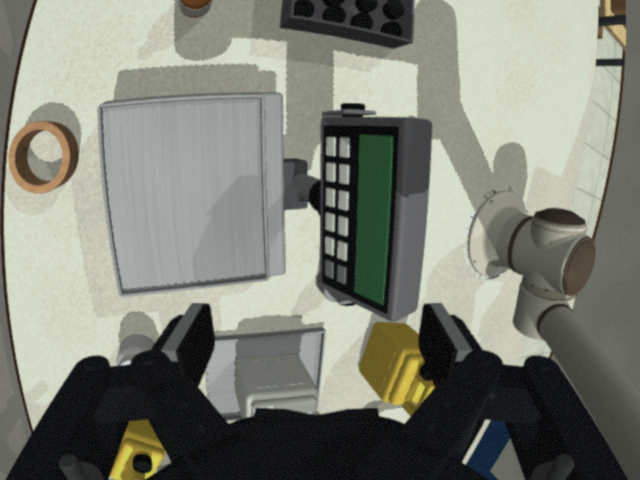

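The front view shows the face with keys and window, looking along the scale's front. It fits yaw 12.2° against the scale's 12.5°, and tilt 19.2°. The canister stands in the tray at (275,375). One last numeric check of the bystanders, then I hand in.

Run:
```python
from h import *
a=cv2.imread('pics/top0.png'); p,d=grab('top'); P,_,_=cloud('top')
for n,(u,v) in dict(weight=(295,275),wrench=(390,288),jar=(233,165),bottle=(437,163)).items():
    t=a[v-18:v+18,u-18:u+18]; s=p[v-26:v+26,u-26:u+26]; r=cv2.minMaxLoc(cv2.matchTemplate(s,t,cv2.TM_CCOEFF_NORMED)); print(n,'score %.2f'%r[1],'shift px',r[3][0]-8,r[3][1]-8)
m=(d>0)&(P[...,2]>128)&(P[...,2]<146)&(abs(P[...,0]-480)<90)&(abs(P[...,1]-330)<80); q=P[m]; print('canister',len(q),q.mean(0))
s=readout.read_state(); print(s['clock'],s['contact_force'],s['gripper_width'],abs(s['joint_vel']).max())
arm.job_done()
```

```text
weight score 0.33 shift px 8 -8
wrench score 0.89 shift px 0 0
jar score 0.47 shift px -1 0
bottle score 0.81 shift px 0 0
canister 700 [479.22163656 319.0914863  136.28534995]
16.3 [-0.41690364  0.63022112  1.18112052] 85.37795506563822 0.02432530096449281
the job is handed in; nothing more can be done
```

Run:
```python
from h import *
P,p,d=cloud('top')
for n,(u,v) in dict(weight=(295,275),jar=(233,165)).items(): print(n,P[v,u].round(0),p[v-3:v+4,u-3:u+4].mean((0,1)).round())
m=(d>0)&(abs(P[...,0]-401)<45)&(abs(P[...,1]-128)<45)&(P[...,2]>30)&(P[...,2]<90); print(m.sum(),P[m].mean(0) if m.any() else '')
```

```text
the job is handed in; nothing more can be done
```

The job is handed in at about 16 s of the 69 s allowed. The canister stands in the drip tray, and the display faces the scale's front and leans back about 19°. I never got a clean final check on the test weight.

- **Canister:** I lifted it by its handle, carried it upright and set it down gently. Its shoulder measured level at z 136–138 mm (138 expected), and its body is well inside the tray walls.
- **Display:** I pinched the head's top edge, swivelled it first, then raised it and let go. Seen from the front, its yaw is 12.2° against the scale's 12.5°, and its tilt is 19.2°. Two fits to the top edge put the tilt a little lower, at 18.5–18.9°. That is about 1° short of 20°, and I left it uncorrected.
- **Bystanders:** In the final top view the wrench and bottle had not moved.
    - **Jar:** it matched within 1 pixel, but at a low score of 0.47.
    - **Weight:** the match failed at 0.33, possibly because the arm or its shadow covered it. It looked upright and in its place in the wrist picture taken after I released the display. A re-check after handing in was refused.
- **Robot:** It touched nothing at the end, with contact force near zero and the gripper open. The highest force reading I saw was about 15 N.

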